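Complete the sample tray and dock it

ROBOT

A 7-joint arm with a two-finger parallel gripper is mounted at the origin on the work surface. World frame = base frame: x ahead of the robot, y to its left, z up, the work surface at z = 0. Lengths are in m, angles in rad, forces in N, time in s.
With the tool pointing down it reaches from about 0.425 to 0.925 m from the base axis. Payload 6.8 kg.
Tool frame: the origin (TCP) lies at the very end of the fingers, on their centre line; the grasp point (between the pads) lies 19 mm behind it; z points along the fingers, y is the line along which they close (so a half turn about z gives the same grasp; the last joint's range is limited). The gripper opens to 85 mm and grips with 20 to 120 N. Pads are 22 mm wide; open, the fingers measure 114 mm over their backs; the gripper's body (76 mm by 85 mm) begins 54 mm behind the grasp point. The pads swing forward as they close: fully open they stand 13 mm farther back than shut.
Start: joints at [1.09, 0.477, 0.022, 1.555, -0.011, 1.109, -0.083], TCP at [0.246, -0.629, 0.231] pointing down, gripper open.
Joint ranges: [-2.96, 2.96], [-0.34, 2.1], [-1.41, 1.46], [0.24, 2.44], [-1.37, 4.51], [0.17, 1.92], [-2.96, 2.96]. Speed limits (rad/s): [2.39, 2.39, 3.14, 3.14, 3.14, 3.14, 3.14].

INTERFACE

Orientations are given as a unit quaternion [w, x, y, z].
In Python, from station import bot gives the robot as it stands.
- The arm moves only by the shell command python3 nudge.py [FORCE], which reads ROWS from standard input. ROWS is a JSON list that holds a single list of rows (three levels of brackets), with 1 to 20 rows, each of 5 numbers: dx, dy, dz in m, then a turn about the tool's z in rad, then the opening from 0.0 (shut) to 1.0 (fully open); each row shifts and turns the commanded pose from where the row before left it, along the tool's axes as they then stand; what a row does not reach is not made up. A row lasts 1/10 s, in which the tool goes at most 0.05 m and 0.15 rad, less where a joint would pass 70% of its speed; a pose out of reach is approached as far as the arm can. The fingers move at their own pace and stop on an object; FORCE is the grip in N (left out, the last holds). Time passes only in rows, so rows that do not move let the fingers close. It prints the time, the measured TCP pose, the force, the opening and the grip force at its end. Input that does not fit is refused with a message, and nothing moves.
- bot.get_obs(): the state, without advancing time (a new reading comes with each control period).
- bot.read_camera(name): name is "scene" or "top" or "wrist"; returns the picture (480x640x3 uint8, blue, green, red); there is no depth.
- bot.camera_info(name): a dict with "vertical_fov" (degrees; the focal length in pixels is half the picture's height over the tangent of half this angle, whatever the lens; pixels are square), "cx", "cy" (the principal point, pixels), "view" (4x4, takes a point from world to camera coordinates); the wrist camera has in their place "hand_eye" (4x4, takes a point from camera to tool coordinates, whose origin is the TCP and whose axes are the flange's). Camera axes: x right, y up, looking along -z (the intrinsics and any distortion apply to the point x, -y, -z); pixel columns grow to the right and rows downward; lengths in m; the calibration is good to about 2 mm. A picture is of the moment at which its call begins: read the wrist's pose just before it. camera_info takes no time and is no camera call.
- bot.hand_in(): hands the job in; it is judged then, once.
The state is a dict: "t": time; "q": joint angles; "joint_vel": joint speeds; "joint_torque": joint torques, N m; "eef_pos": TCP position; "tool_rot": TCP orientation; "contact_force": force on the tool from outside, world axes, zero at the start; "torque": the same for the moment, N m; "gripper_width": opening from 0.0 (shut) to 1.0 (fully open); "grasp_force": force on a finger pad.
Only numpy, scipy, OpenCV 4.12 (cv2) and the standard library are available. Lean on these libraries where they do the work, as an engineer would, in place of code of your own. Each camera call takes 0.05 s, during which the arm holds its last target. There are 200 camera calls.

TASK

Put the tube rack that has the upright carrying grip onto the tray, standing lengthwise in the gap between the two racks there, and press it gently sideways for a moment against the rack with the tall tubes, so that they stand side to side with no gap and with its ends level with that rack's ends. Then slide the loaded tray along the bench into the dock until it is fully home against the stop, with all three racks still upright and in place. Do not tip any rack or disturb the other things on the bench.

Things in the scene. Friction and masses are not known exactly. Their poses are not given: they have to be found in the camera images.
- rack_load: Rack to be loaded: orange tube rack, block 110 (own x) x 40 (own y) x 45 mm high; origin: centre of underside, z up; same either way round. A plain orange carrying grip, 24 (own x) x 22 (own y) mm, stands in the middle, from 45 to 125 mm above the underside; short tubes beside it (|x| 20 to 51 mm) reach 72 mm. 0.13 to 0.21 kg. Starts on the bench, on the robot's right.
- load_grip (a point): Centre of the top face of rack_load's carrying grip, 125 mm above its underside.
- rack_tall: Rack with tall tubes, on the tray: orange tube rack, block 110 (own x) x 40 (own y) x 45 mm high; origin: centre of underside, z up; same either way round. Twelve tubes reach 102 mm above its underside. 0.17 kg, loose, parallel to the tray, about 1 mm from a side wall (either one).
- rack_short: Rack with short tubes, on the tray's other side: orange tube rack, block 110 (own x) x 40 (own y) x 45 mm high; origin: centre of underside, z up; same either way round. Twelve tubes, little more than caps showing, reach 60 mm. 0.14 kg, loose. The gap to rack_tall is about 50 mm wide; the two are generally not level lengthwise.
- tray: Bare aluminium tray, loose on the bench before the dock: 190 (own x) x 156 (own y) mm, floor 6 mm thick. Origin: centre of underside; +x end enters first. A wall 4 mm thick, its top 20 mm above the bench, encloses 182 x 132 mm; outside the long walls an 8 mm wide flange, 6 mm thick, forms the edge. Loaded about 0.8 kg; takes some 6 to 11 N to slide.
- tray_grip (a point): Centre of the top of the tray's grip: an upright black fin beyond its -x end, at own x -113, y 0; 36 long (own x) x 14 thick (own y) mm, top 81 mm above the bench.
- dock: Dock, fixed: two aluminium rails 200 mm long, 14 mm high, grey housing behind. Origin: middle of the mouth, bench level; +x points in. Rails' inner faces at y +-80.5 mm, with lips inwards to y +-74 mm, z 10 to 14 mm, above the tray's flange, so the tray can only slide in along the bench. Flared guides, 28 mm long, before the mouth open to y +-90 mm.
- dock_stop (a point): Middle of the dock's rubber stop face, at dock x +190 mm, z 15 mm. Fully home, the tray's +x end touches it: tray origin at dock x +95 mm, grip just outside the mouth.
- mouse: Bystander: black computer mouse, 100 x 58 x 34 mm, origin under its centre.
- beaker: Bystander: glass beaker, 70 mm across, 90 mm high, origin under its centre.
- rack_empty: Bystander: empty orange tube rack, block 110 (own x) x 40 (own y) x 45 mm high; origin: centre of underside, z up; same either way round. No tubes, no grip; near the robot.
- bottle: Bystander: white bottle, 60 mm across, 150 mm high, origin under its centre.
- jar: Bystander: white jar, 70 mm across, 70 mm high, origin under its centre.

How it is judged:
On the way, in this order (a step that is already met when the one before it is completed fails the run):
1. the rack with the grip stands on the tray between the two racks and is pressed against the tall-tubed rack (at least 0.8 N) (y of rack_load in the frame of tray between -0.016 and 0.016 m and z of rack_load in the frame of tray between 0.003 and 0.011 m and angle between rack_load's own z axis and vertical below 0.06 rad and contact force between rack_load and rack_tall above 0.8 N), for 0.1 s.
2. the tray is fully home in the dock (x of tray in the frame of dock between 0.091 and 0.098 m and y of tray in the frame of dock between -0.006 and 0.006 m and angle between the x axis of tray and the x axis of dock, either way round below 0.05 rad and angle between tray's own z axis and vertical below 0.03 rad), for 0.2 s.
At the end, for the whole second after the job is handed in: The loaded rack stands upright on the tray between the two others, its side within 3 mm of touching the tall-tubed rack, ends level within 6 mm, parallel within 4 degrees; all three racks upright in the tray; the tray fully home (within 4 mm of the stop), straight and flat in the dock; all at rest (all of step 2 and (y of rack_load in the frame of rack_tall between 0.037 and 0.043 m or y of rack_load in the frame of rack_tall between -0.043 and -0.037 m) and x of rack_load in the frame of rack_tall between -0.006 and 0.006 m and angle between the x axis of rack_load and the x axis of rack_tall, either way round below 0.07 rad and y of rack_load in the frame of tray between -0.016 and 0.016 m and z of rack_load in the frame of tray between 0.003 and 0.011 m and angle between each of rack_load, rack_tall, rack_short's own z axis and vertical below 0.06 rad and z of rack_tall in the frame of tray between 0.003 and 0.011 m and z of rack_short in the frame of tray between 0.003 and 0.011 m and linear speed of each of rack_load, rack_tall, rack_short, tray below 0.02 m/s).
It fails at once if a rack is tipped (more than 20 degrees) (angle between any of rack_load, rack_tall, rack_short's own z axis and vertical above 0.35 rad).
It fails at once if the tall-tubed rack is pressed harder than 25 N (contact force between rack_load and rack_tall above 25 N).
It fails at once if a bystander is pushed more than 30 mm (distance of any of mouse, beaker, rack_empty, bottle, jar from where it was at the start of the episode above 0.03 m).
It also fails if it takes over 58 s, if anything falls off the work surface, if the arm or the gripper's body presses on something with over 40 N, if the wrist force passes 120 N, or if a joint passes its speed limit or range.

## Working session

There is one attempt and no reset: what is moved stays moved. The work goes in short steps, Python scripts to look and compute and a shell command to move; the robot and the scene stay as the last step left them, time stands still between calls to the robot, and variables do not carry over. Pictures are saved under pics/ and viewed, at most 10 in all, crops included, and the job is handed in when it is done.

```bash
ls; mkdir -p pics
python3 - <<'E'
from station import bot
import cv2,json
o=bot.get_obs();print({k:o[k] for k in('t','eef_pos','tool_rot','contact_force','gripper_width')})
for n in("scene","top","wrist"):
    print(n,bot.camera_info(n))
    cv2.imwrite(f'pics/{n}0.png',bot.read_camera(n))
E
```

```text
nudge.py
pics
station.py
{'t': 0.0, 'eef_pos': array([ 0.24561023, -0.62808192,  0.23030628]), 'tool_rot': array([-9.07093320e-04,  9.82675948e-01,  1.85329703e-01, -2.45366353e-04]), 'contact_force': array([-1.21296083, -0.39976341, -0.13876855]), 'gripper_width': 0.9991665428791632}
scene {'vertical_fov': 53.191655267755515, 'cx': 316.6746297569131, 'cy': 237.70821667078377, 'view': array([[ 0.70555281,  0.70861218,  0.00799996, -0.35145788],
       [-0.47936036,  0.46891563,  0.7418435 ,  0.19722806],
       [ 0.52192804, -0.52724464,  0.67052533, -1.3639067 ],
       [ 0.        ,  0.        ,  0.        ,  1.        ]])}
top {'vertical_fov': 56.99226173801756, 'cx': 314.98931095107463, 'cy': 243.66869684230184, 'view': array([[ 0.00511625, -0.99982245, -0.01813549, -0.00601346],
       [ 0.98639617,  0.00206604,  0.16437253, -0.53044653],
       [-0.16430587, -0.01872974,  0.9862316 , -0.88152481],
       [ 0.        ,  0.        ,  0.        ,  1.        ]])}
wrist {'vertical_fov': 61.96216449261195, 'cx': 315.05773989375496, 'cy': 235.88450135318388, 'hand_eye': array([[-6.06238172e-04,  9.63628576e-01,  2.67244457e-01,
         6.85500918e-02],
       [ 9.99999798e-01,  6.34944226e-04, -2.10008128e-05,
        -8.57367281e-05],
       [-1.89922308e-04,  2.67244390e-01, -9.63628767e-01,
        -1.42812542e-01],
       [ 0.00000000e+00,  0.00000000e+00,  0.00000000e+00,
         1.00000000e+00]])}
```

View pics/top0.png

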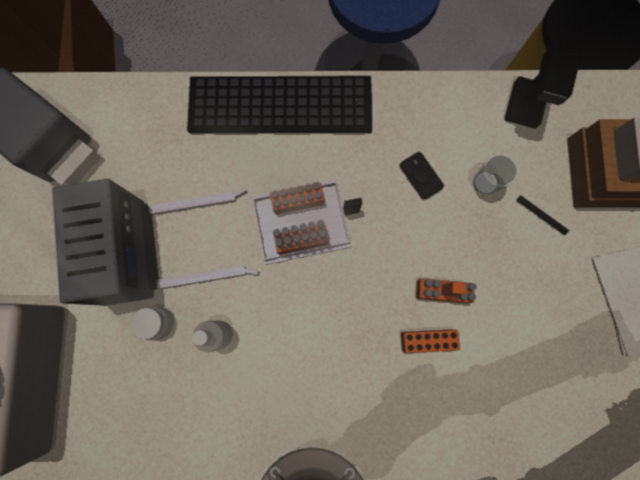

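View pics/scene0.png

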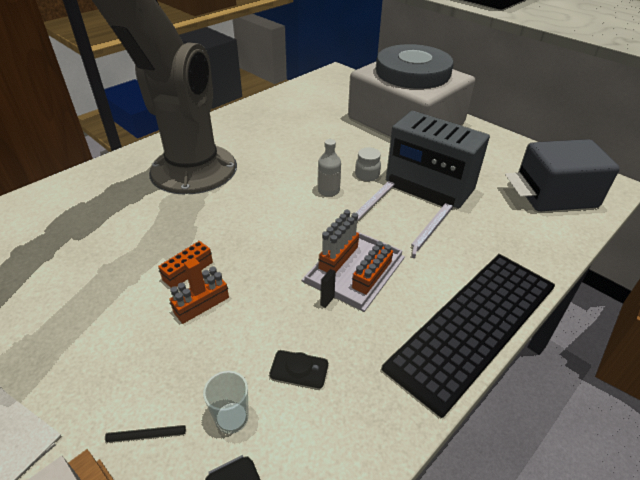

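```bash
python3 -c "
from station import bot
print({k:v for k,v in bot.camera_info('top').items() if k!='view'})"
```

```text
{'vertical_fov': 56.99226173801756, 'cx': 314.98931095107463, 'cy': 243.66869684230184}
```
The top image: dock on left (y positive), rails approx at rows 200 (x far) and 275; tray at (300,222), slides in +y approx direction. Tall rack near the robot (row 235), short far (row 197). Interesting, arm invisible in the top? Robot base at bottom. Arm at the start at (0.246,-0.629) — out of the view right... okay it's hidden? q0=1.09 but TCP at y negative. Whatever.

The top view shows the tray at about (302,222), with the fin at (352,206) and the tall rack on the near side at (302,236). The short rack is at (298,197). The dock mouth is at about (245,200)-(252,272), with +x going left. The loading rack is at (447,290) and the empty rack just behind it at (431,341). The scene view agrees.

Create h.py:
```python
import numpy as np,cv2
from station import bot
from scipy.spatial.transform import Rotation as R
def cam(name,obs=None):
    i=bot.camera_info(name); f=240/np.tan(np.radians(i['vertical_fov']/2))
    if name=='wrist':
        T=np.eye(4);q=obs['tool_rot'];T[:3,:3]=R.from_quat([q[1],q[2],q[3],q[0]]).as_matrix();T[:3,3]=obs['eef_pos']
        V=np.linalg.inv(T@i['hand_eye'])
    else: V=i['view']
    return V,f,i['cx'],i['cy']
def proj(c,P):
    V,f,cx,cy=c;p=np.atleast_2d(P)@V[:3,:3].T+V[:3,3]
    return np.c_[cx+f*p[:,0]/-p[:,2],cy+f*p[:,1]/p[:,2]]
def onz(c,uv,z):
    V,f,cx,cy=c;uv=np.atleast_2d(uv).astype(float);M=V[:3,:3]
    d=np.c_[(uv[:,0]-cx)/f,-(uv[:,1]-cy)/f,-np.ones(len(uv))]@M
    o=-M.T@V[:3,3];return o+d*((z-o[2])/d[:,2])[:,None]
def tri(cs,uvs):
    A=[];b=[]
    for c,uv in zip(cs,uvs):
        o=-c[0][:3,:3].T@c[0][:3,3];d=onz(c,uv,0)[0]-o;d/=np.linalg.norm(d);Q=np.eye(3)-np.outer(d,d);A.append(Q);b.append(Q@o)
    return np.linalg.lstsq(np.vstack(A),np.hstack(b),rcond=None)[0]
def tool(q,v): # world vec -> tool axes
    return R.from_quat([q[1],q[2],q[3],q[0]]).inv().apply(v)
```

Run:
```python
from h import *
c=cam('top');np.set_printoptions(precision=3,suppress=True)
print(onz(c,[(302,222),(245,200),(252,272),(421,176),(431,341),(152,340)],0))
print(onz(c,[(352,202)],.081)); print(onz(c,[(459,288)],.125),onz(c,[(431,340)],.045))
im=cv2.imread('pics/top0.png');cv2.imwrite('pics/t1.png',cv2.resize(im[175:300,145:365],None,fx=3.6,fy=3.6,interpolation=cv2.INTER_CUBIC))
o=bot.get_obs();print(tool(o['tool_rot'],np.eye(3)))
print(tri([cam('top'),cam('scene')],[(459,288),(193,264)]))
```

```text
[[ 0.586  0.026  0.   ]
 [ 0.636  0.154  0.   ]
 [ 0.475  0.134  0.   ]
 [ 0.692 -0.24   0.   ]
 [ 0.33  -0.249  0.   ]
 [ 0.329  0.343  0.   ]]
[[ 0.61  -0.08   0.081]]
[[ 0.434 -0.275  0.125]] [[ 0.335 -0.238  0.045]]
[[ 0.931  0.364 -0.001]
 [ 0.364 -0.931  0.001]
 [-0.    -0.001 -1.   ]]
[ 0.435 -0.274  0.121]
```

View pics/t1.png

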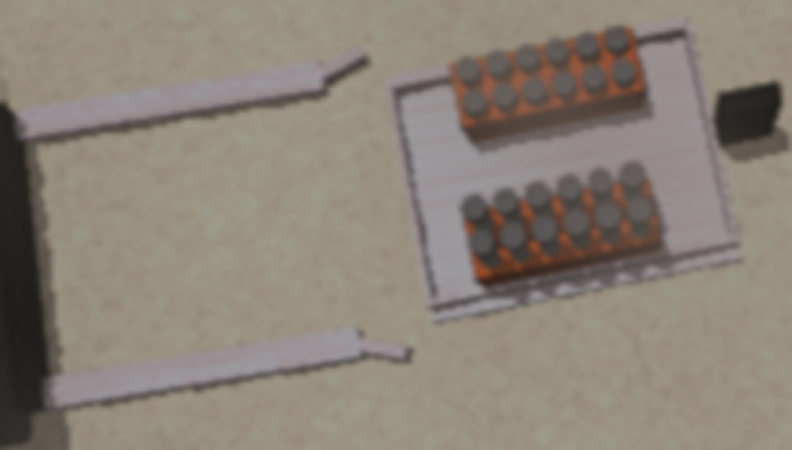

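The crop shows the rails cleanly (far mouth corner crop (325,85), near (360,345)), the tray corners at (390,85), (687,25), (742,255), (432,318), and the fin top at (748,95). Next I'll move the wrist camera over the load rack.

```bash
echo '[[[0.033,-0.032,-0.01,0,1],[0.033,-0.032,-0.01,0,1],[0.033,-0.032,-0.01,0,1],[0.033,-0.032,-0.01,0,1],[0.033,-0.032,-0.01,0,1],[0.033,-0.032,-0.01,0,1],[0.033,-0.032,-0.01,0,1],[0.033,-0.032,-0.01,0,1],[0,0,0,0.12,0.8],[0,0,0,0.12,0.8],[0,0,0,0.12,0.8],[0,0,0,0.12,0.8],[0,0,0,0,0.8],[0,0,0,0,0.8]]]' | python3 nudge.py 40
python3 - <<'E'
from h import *
o=bot.get_obs();im=bot.read_camera('wrist');cv2.imwrite('pics/w1.png',im);np.savez('w1.npz',p=o['eef_pos'],q=o['tool_rot'])
print(proj(cam('wrist',o),[.435,-.274,.121]))
E
```

```text
t: 1.55
eef_pos: [0.3984, -0.294, 0.3111]
tool_rot: [-0.0, 0.999, -0.052, -0.0]
contact_force: [-0.4, 0.0, -0.1]
gripper_width: 0.797
grasp_force: 0.0
[[286.89591742 167.82627385]]
```

View pics/w1.png

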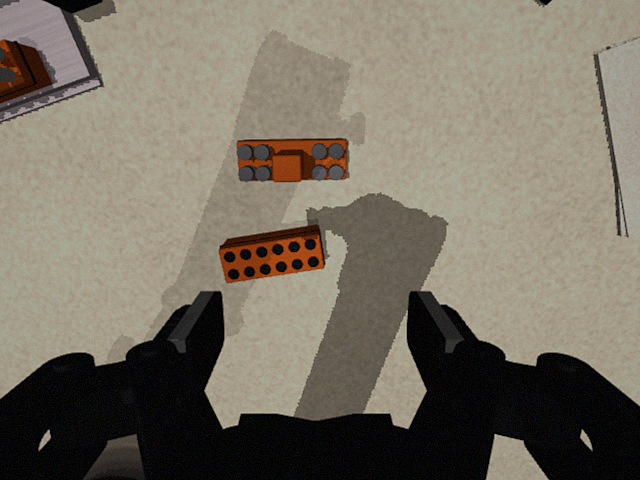

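The wrist view agrees with the triangulation: the grip top is at about (287,167) and the block runs (237,140)-(349,180). I'll fit the pose, including height, jointly from the wrist, top and scene orange masks.

```bash
cat >> h.py <<'E'
from scipy.optimize import minimize
def box(x0,x1,y0,y1,z0,z1): return np.array([[x,y,z] for x in(x0,x1) for y in(y0,y1) for z in(z0,z1)])
LOAD=[box(-.055,.055,-.02,.02,0,.045),box(-.012,.012,-.011,.011,.045,.125)]
def place(B,p): # p x,y,z,yaw
    return B@R.from_euler('z',p[3]).as_matrix().T+p[:3]
S=4
def sil(c,parts,p,roi):
    x0,y0,x1,y1=roi;m=np.zeros(((y1-y0)*S,(x1-x0)*S),np.uint8)
    for B in parts:
        uv=(proj(c,place(B,p))-[x0-.5,y0-.5])*S
        cv2.fillConvexPoly(m,cv2.convexHull(np.round(uv*16).astype(np.int32)),255,shift=4)
    return cv2.resize(m,(x1-x0,y1-y0),interpolation=cv2.INTER_AREA)/255.
def orange(im,roi,close=7):
    x0,y0,x1,y1=roi;a=im[y0:y1,x0:x1].astype(float);m=((a[...,2]>1.9*a[...,0]+12)).astype(np.uint8)
    return cv2.morphologyEx(cv2.copyMakeBorder(m,20,20,20,20,cv2.BORDER_CONSTANT),cv2.MORPH_CLOSE,np.ones((close,close)))[20:-20,20:-20].astype(float)
def fit(views,parts,p0,steps=(.01,.01,.008,.1)):
    def cost(p): return sum(np.abs(sil(c,parts,p,r)-m).sum()/m.sum() for c,m,r in views)
    p=np.array(p0,float)
    for k in(1,.3):
        s=minimize(cost,p,method='Nelder-Mead',options=dict(initial_simplex=np.vstack([p]+[p+np.eye(4)[i]*steps[i]*k for i in range(4)]),xatol=1e-5,fatol=1e-5,maxiter=300));p=s.x
    return p,s.fun
E
python3 - <<'E'
from h import *
np.set_printoptions(precision=4,suppress=True)
d=np.load('w1.npz');cw=cam('wrist',dict(eef_pos=d['p'],tool_rot=d['q']))
ims={'w':(cv2.imread('pics/w1.png'),cw,(225,128,362,195)),'t':(cv2.imread('pics/top0.png'),cam('top'),(405,270,490,312)),'s':(cv2.imread('pics/scene0.png'),cam('scene'),(165,255,235,325))}
V={k:(c,orange(i,r),r) for k,(i,c,r) in ims.items()}
for ks in('w','wt','t'):
    print(ks,*fit([V[k] for k in ks],LOAD,[.43,-.274,0,np.pi/2]))
print([v[1].sum() for v in V.values()])
E
```

```text
w [ 0.4317 -0.2787 -0.0613  1.4835] 0.525156618664063
wt [ 0.4345 -0.2744 -0.0085  1.487 ] 0.9788523669252598
t [ 0.4445 -0.3175 -0.1677  1.4819] 0.20015849295838425
[np.float64(2892.0), np.float64(866.0), np.float64(2512.0)]
```

Run:
```python
from h import *
d=np.load('w1.npz');cw=cam('wrist',dict(eef_pos=d['p'],tool_rot=d['q']))
out=[]
for n,c,r in(('w1',cw,(225,128,362,195)),('top0',cam('top'),(405,270,490,312))):
    im=cv2.imread(f'pics/{n}.png');x0,y0,x1,y1=r
    m=orange(im,r);a=cv2.resize(im[y0:y1,x0:x1],(400,200),interpolation=cv2.INTER_NEAREST)
    b=cv2.cvtColor(cv2.resize((m*255).astype(np.uint8),(400,200)),cv2.COLOR_GRAY2BGR);out.append(np.hstack([a,b]))
cv2.imwrite('pics/m1.png',np.vstack(out))
```

```text
(no output)
```

View pics/m1.png

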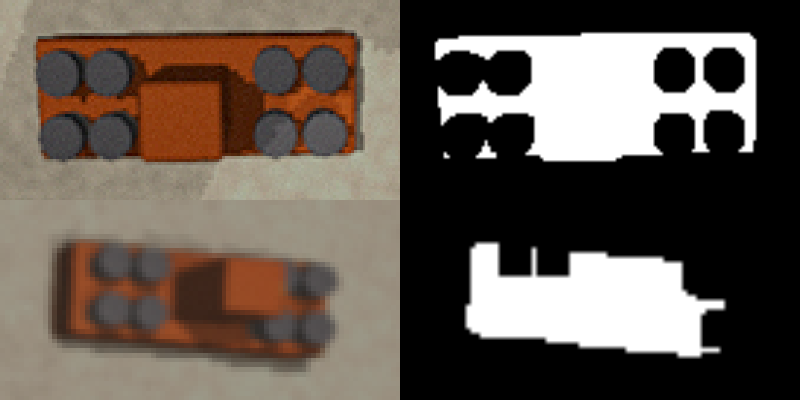

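The crops show the grip top face centred at about wrist (286.3,168.0) and top (458.4,287.8). The block is solid orange with grey tubes.

Run:
```python
from h import *
np.set_printoptions(precision=4,suppress=True)
d=np.load('w1.npz');cw=cam('wrist',dict(eef_pos=d['p'],tool_rot=d['q']))
print('grip',tri([cw,cam('top')],[(286.3,168),(458.4,287.8)]),onz(cw,[286.3,168],.125),onz(cam('top'),[458.4,287.8],.125))
r=(225,128,362,195);im=cv2.imread('pics/w1.png');m=orange(im,r,19)
print(m.sum(),sil(cw,LOAD,[.433,-.274,0,1.485],r).sum())
p,f=fit([(cw,m,r)],LOAD,[.433,-.274,0,1.485]);print(p,f)
print(tool(d['q'],[p[0]-d['p'][0],p[1]-d['p'][1],.08-d['p'][2]]),R.from_quat(np.roll(d['q'],-1)).as_matrix()[:,1])
# dock & tray from crop corner picks (top)
t=lambda L:np.array(L)/3.6+[145-.36,175-.36]
c=cam('top')
print('rail inner edges z.014',onz(c,t([(325,97),(30,138),(60,377),(355,331)]),.014))
print('fin top',onz(c,t([(748,97)]),.081))
print('tray corners z.006/.02',onz(c,t([(390,80),(687,22),(742,258),(432,320)]),.013))
```

```text
grip [ 0.4347 -0.2739  0.1233] [[ 0.4353 -0.2738  0.125 ]] [[ 0.4341 -0.2735  0.125 ]]
4440.0 4646.929411764706
[ 0.4346 -0.274  -0.0053  1.4875] 0.02540628864158276
[ 0.034  -0.0237  0.2311] [-0.1039 -0.9946 -0.0001]
rail inner edges z.014 [[0.6291 0.1735 0.014 ]
 [0.6032 0.3536 0.014 ]
 [0.4571 0.326  0.014 ]
 [0.4852 0.1504 0.014 ]]
fin top [[ 0.6113 -0.0806  0.081 ]]
tray corners z.006/.02 [[ 0.6401  0.134   0.013 ]
 [ 0.677  -0.0482  0.013 ]
 [ 0.53   -0.0807  0.013 ]
 [ 0.492   0.1047  0.013 ]]
```

```bash
echo '[[[0.034,-0.0237,0,-0.021,0.7],[0,0,0.045,0,0.7],[0,0,0.045,0,0.7],[0,0,0.045,0,0.7],[0,0,0.045,0,0.7],[0,0,0.045,0,0.7],[0,0,0.004,0,0.7],[0,0,0,0,0.7],[0,0,0,0,0],[0,0,0,0,0],[0,0,0,0,0],[0,0,0,0,0],[0,0,0,0,0],[0,0,0,0,0]]]' | python3 nudge.py 50
python3 -c "
from h import *
cv2.imwrite('pics/w2.png',bot.read_camera('wrist'))"
```

```text
t: 3.0
eef_pos: [0.4363, -0.2747, 0.0843]
tool_rot: [0.001, 0.999, -0.043, 0.002]
contact_force: [-1.4, 0.2, 7.9]
gripper_width: 0.272
grasp_force: 52.9
```

View pics/w2.png

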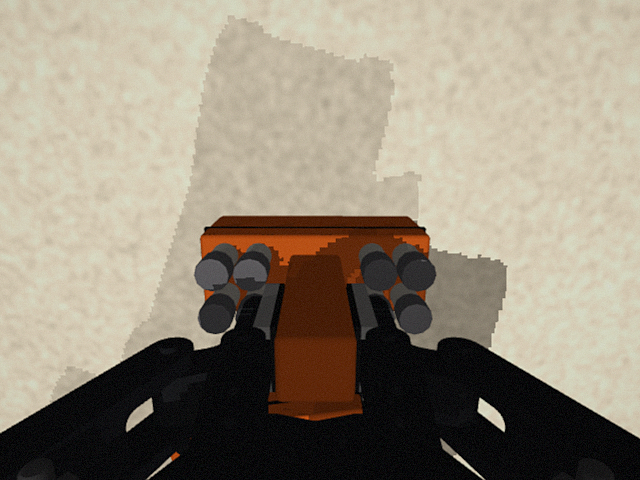

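The grip sits square between the pads (opening 0.27, about 23 mm, grip force 53 N). I'll lift, carry it over beside the tray, align to the tray's direction and measure.

```bash
echo '[[[0,0,-0.02,0,0],[0,0,-0.04,0,0],[0,0,-0.04,0,0],[0,0,-0.04,0,0],[0,0,-0.04,0,0],[0,0,-0.035,0,0],[0.001,-0.033,0,0,0],[0.001,-0.033,0,0,0],[0.001,-0.033,0,0,0],[0.001,-0.033,0,0,0],[0.001,-0.033,0,0,0],[0.001,-0.033,0,0,0],[0.001,-0.033,0,0,0],[0.001,-0.033,0,0,0],[0.001,-0.033,0,0,0],[0,0,0,-0.142,0],[0,0,0,-0.142,0],[0,0,0,0,0],[0,0,0,0,0]]]' | python3 nudge.py
python3 - <<'E'
from h import *
o=bot.get_obs();im=bot.read_camera('wrist');cv2.imwrite('pics/w3.png',im);np.savez('w3.npz',p=o['eef_pos'],q=o['tool_rot'])
cv2.imwrite('pics/w3z.png',cv2.resize(im[0:440],None,fx=1.25,fy=1.25,interpolation=cv2.INTER_CUBIC))
E
```

```text
t: 4.95
eef_pos: [0.4692, 0.0207, 0.2976]
tool_rot: [0.0, 0.995, 0.097, 0.0]
contact_force: [0.5, -0.7, -1.5]
gripper_width: 0.277
grasp_force: 51.6
```

View pics/w3z.png

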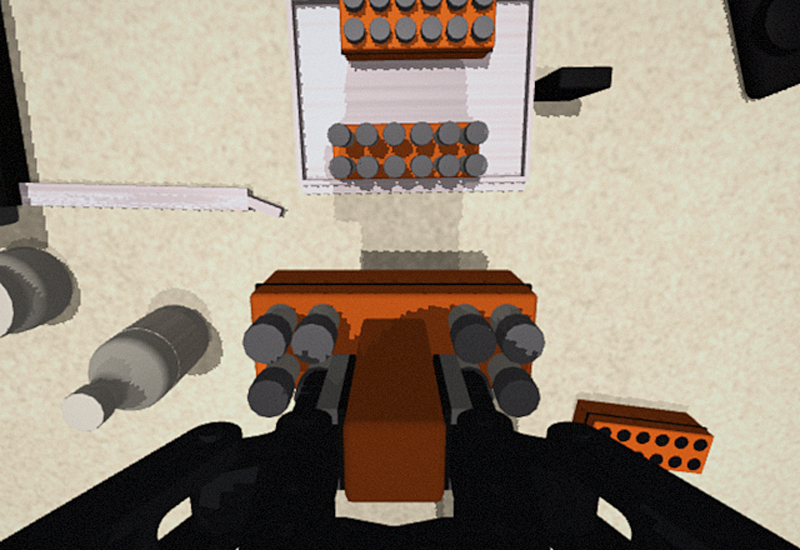

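The view shows the tall rack's tubes at zoomed (340..477, 131..166) and its block spanning u 334-480. The short rack's near top edge is at v≈53, the tray's near flange runs (302,192)-(527,188), and the fin is at (590,70). The held rack's top far edge runs (252,292)-(537,290).

Run:
```python
from h import *
np.set_printoptions(precision=4,suppress=True)
d=np.load('w3.npz');o=dict(eef_pos=d['p'],tool_rot=d['q']);c=cam('wrist',o);k=lambda L:np.array(L)/1.25-.1
t=lambda L:np.array(L)/3.6+[145-.36,175-.36]
ct=cam('top')
tw=onz(c,k([(340,133),(477,131),(340,166),(476,165)]),.108)
tt=onz(ct,t([(474,208),(632,175),(482,242),(639,210)]),.108)
ang=lambda a,b:np.degrees(np.arctan2(-(a-b)[0],(a-b)[1]))
print('tall wrist',tw.mean(0),ang(tw[0],tw[1]),ang(tw[2],tw[3]),np.linalg.norm(tw[0]-tw[1]),np.linalg.norm(tw[0]-tw[2]))
print('tall top',tt.mean(0),ang(tt[0],tt[1]),ang(tt[2],tt[3]),np.linalg.norm(tt[0]-tt[1]))
print('tri tubes z',[tri([c,ct],[a,b]) for a,b in zip(k([(340,133),(477,131),(340,166),(476,165)]),t([(474,208),(632,175),(482,242),(639,210)]))])
b=onz(c,k([(334,150),(480,150)]),.051);print('block ends',b.mean(0),np.linalg.norm(b[0]-b[1]))
n=onz(c,k([(302,192),(527,188)]),.006);print('tray near edge',n,ang(n[0],n[1]),np.linalg.norm(n[0]-n[1]))
s=onz(c,k([(342,54),(494,50)]),.051);print('short near top edge',s,ang(s[0],s[1]),np.linalg.norm(s[0]-s[1]))
M=R.from_quat(np.roll(d['q'],-1)).as_matrix();print('tool y',M[:,1],ang(-M[:,1],0*M[:,1]))
for uv,zt in(([(252,292),(537,290)],.039),([(263,270),(522,270)],.084)):
    P=onz(c,k(uv),d['p'][2]-zt);print('held in tool',(P-d['p'])@M)
```

```text
tall wrist [0.5428 0.0259 0.108 ] 11.85624158178768 11.465656059087964 0.08675650841231491 0.02025404622065643
tall top [0.5416 0.0255 0.108 ] 12.12099817655864 11.81824468074746 0.0878050805291091
tri tubes z [array([0.5443, 0.0717, 0.096 ]), array([ 0.5621, -0.0155,  0.1009]), array([0.5239, 0.0668, 0.1041]), array([ 0.5414, -0.0192,  0.1059])]
block ends [0.543  0.0253 0.051 ] 0.10930751971209675
tray near edge [[ 0.4928  0.1053  0.006 ]
 [ 0.5329 -0.0823  0.006 ]] 12.054806204955574 0.19184926476786546
short near top edge [[ 0.5985  0.0839  0.051 ]
 [ 0.6219 -0.022   0.051 ]] 12.444680183890659 0.10835442117091908
tool y [ 0.1924 -0.9813  0.0004] 11.09309133093504
held in tool [[ 0.0193 -0.0538  0.039 ]
 [ 0.02    0.0536  0.039 ]]
held in tool [[ 0.0177 -0.0611  0.084 ]
 [ 0.0176  0.0593  0.084 ]]
```

Tall rack centre is about (0.5427, 0.0257) at 11.8°, and both cameras agree within 1.2 mm. The gap is about 47 mm and the held rack is centred on the tool. I'll move above the gap and go part way down.

```bash
echo '[[[0.0294,0.0022,0,-0.012,0],[0.0294,0.0022,0,0,0],[0.0294,0.0022,0,0,0],[0.0293,0.0021,0,0,0],[0,0,0.03,0,0],[0,0,0.03,0,0],[0,0,0.03,0,0],[0,0,0,0,0],[0,0,0,0,0],[0,0,0,0,0]]]' | python3 nudge.py
python3 - <<'E'
from h import *
np.set_printoptions(precision=4,suppress=True)
o=bot.get_obs();M=R.from_quat(np.roll(o['tool_rot'],-1)).as_matrix()
print(o['eef_pos'],M,M.T@(np.array([.5862,.0348,.0903])-o['eef_pos']))
a=bot.read_camera('scene');b=bot.read_camera('top');cv2.imwrite('pics/s4.png',a);cv2.imwrite('pics/t4.png',b)
a=cv2.resize(a[170:330,260:420],(480,480),interpolation=cv2.INTER_CUBIC);b=cv2.resize(b[170:290,240:360],(320,320),interpolation=cv2.INTER_CUBIC)
o2=np.zeros((480,800,3),np.uint8);o2[:,:480]=a;o2[:320,480:]=b;cv2.imwrite('pics/c4.png',o2)
E
```

```text
t: 6.0
eef_pos: [0.5874, 0.0367, 0.2093]
tool_rot: [-0.0, 0.995, 0.104, 0.002]
contact_force: [0.1, 0.3, -0.1]
gripper_width: 0.275
grasp_force: 51.4
[0.5874 0.0367 0.2093] [[ 0.9783  0.2072  0.0031]
 [ 0.2072 -0.9783  0.0003]
 [ 0.0031  0.0003 -1.    ]] [-0.0019  0.0016  0.119 ]
```

View pics/c4.png

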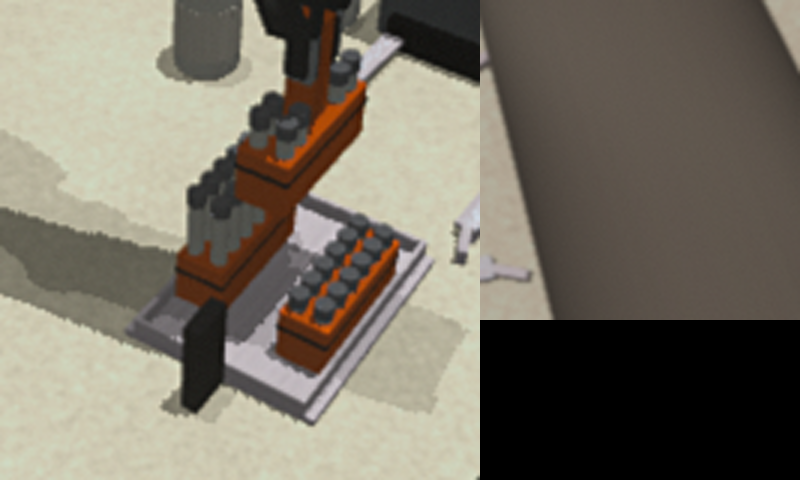

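The scene view shows the held rack lined up above the gap, parallel to both racks; the top view is blocked by the arm. I'll correct by (-1.9, +1.6) mm and descend.

```bash
echo '[[[-0.0019,0.0016,0.03,0,0],[0,0,0.03,0,0],[0,0,0.02,0,0],[0,0,0.01,0,0],[0,0,0.01,0,0],[0,0,0.01,0,0],[0,0,0,0,0],[0,0,0,0,0],[0,0,0,0,0]]]' | python3 nudge.py
python3 - <<'E'
from h import *
np.set_printoptions(precision=4,suppress=True)
o=bot.get_obs();M=R.from_quat(np.roll(o['tool_rot'],-1)).as_matrix()
print(o['eef_pos'],M.T@(np.array([.5862,.0348,.0903])-o['eef_pos']),M.T@o['contact_force'])
im=bot.read_camera('wrist');cv2.imwrite('pics/w5.png',im)
a=bot.read_camera('scene');cv2.imwrite('pics/s5.png',a)
a=cv2.resize(a[170:330,260:420],(400,400),interpolation=cv2.INTER_CUBIC)
o2=np.zeros((400,800,3),np.uint8);o2[:,:400]=a;o2[:,400:]=im[0:400,120:520];cv2.imwrite('pics/c5.png',o2)
E
```

```text
t: 7.0
eef_pos: [0.5853, 0.0347, 0.0981]
tool_rot: [-0.0, 0.995, 0.105, 0.001]
contact_force: [-0.7, -0.3, -0.6]
gripper_width: 0.271
grasp_force: 51.6
[0.5853 0.0347 0.0981] [0.0009 0.0001 0.0078] [-0.7285  0.1486  0.6391]
```

View pics/c5.png

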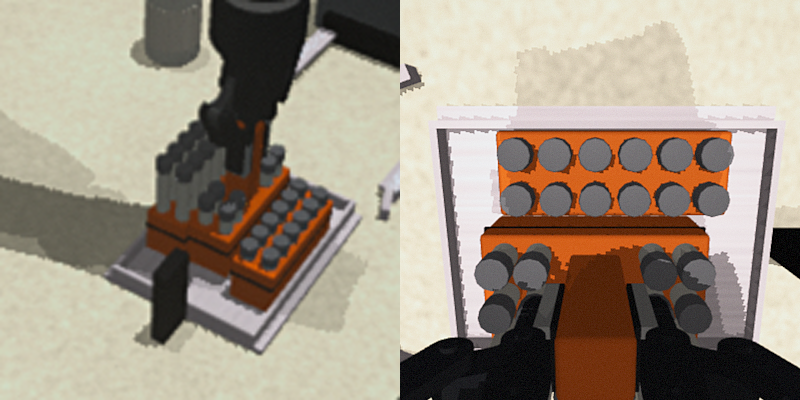

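The rack is inside the gap without touching anything (side force under 1 N). Lowering it to the tray floor.

```bash
echo '[[[0.0005,0,0.003,0,0],[0,0,0.002,0,0],[0,0,0.002,0,0],[0,0,0,0,0],[0,0,0,0,0]]]' | python3 nudge.py; echo '[[[0,0,0.001,0,0],[0,0,0,0,0],[0,0,0,0,0]]]' | python3 nudge.py
```

```text
t: 7.6
eef_pos: [0.5852, 0.0348, 0.0905]
tool_rot: [-0.0, 0.995, 0.105, 0.0]
contact_force: [-1.8, 0.2, 2.3]
gripper_width: 0.273
grasp_force: 52.0
t: 7.9
eef_pos: [0.5854, 0.035, 0.0904]
tool_rot: [0.0, 0.994, 0.105, 0.0]
contact_force: [-2.8, 0.4, 10.0]
gripper_width: 0.274
grasp_force: 53.2
```

```bash
echo '[[[0,0,-0.0012,0,0],[-0.001,0,0,0,0],[-0.001,0,0,0,0],[0,0,0,0,0],[0,0,0,0,0]]]' | python3 nudge.py;for i in 1;do echo '[[[-0.001,0,0,0,0],[0,0,0,0,0],[0,0,0,0,0]]]' | python3 nudge.py;done; echo '[[[-0.001,0,0,0,0],[0,0,0,0,0],[0,0,0,0,0]]]' | python3 nudge.py
```

```text
t: 8.4
eef_pos: [0.5834, 0.0342, 0.0905]
tool_rot: [0.0, 0.995, 0.105, 0.0]
contact_force: [1.1, -0.3, 0.3]
gripper_width: 0.274
grasp_force: 51.9
t: 8.7
eef_pos: [0.5823, 0.0341, 0.0905]
tool_rot: [-0.0, 0.995, 0.105, 0.0]
contact_force: [1.8, -0.5, -0.1]
gripper_width: 0.273
grasp_force: 51.7
t: 9.0
eef_pos: [0.5816, 0.034, 0.0906]
tool_rot: [-0.0, 0.995, 0.105, 0.0]
contact_force: [3.8, 0.5, -1.9]
gripper_width: 0.273
grasp_force: 51.5
```

```bash
echo '[[[-0.001,0,0,0,0],[0,0,0,0,0],[0,0,0,0,0]]]' | python3 nudge.py; echo '[[[-0.0007,0,0,0,0],[0,0,0,0,0],[0,0,0,0,0]]]' | python3 nudge.py;python3 - <<'E'
from h import *
im=bot.read_camera('wrist');cv2.imwrite('pics/w6.png',im)
a=bot.read_camera('scene');cv2.imwrite('pics/s6.png',a)
a=cv2.resize(a[190:310,270:390],(480,480),interpolation=cv2.INTER_CUBIC)
o2=np.zeros((480,800,3),np.uint8);o2[:,:480]=a;o2[:320,480:]=im[80:400,160:480];cv2.imwrite('pics/c6.png',o2)
E
```

```text
t: 9.3
eef_pos: [0.5804, 0.0338, 0.0905]
tool_rot: [-0.0, 0.995, 0.105, 0.0]
contact_force: [3.1, 0.9, -1.4]
gripper_width: 0.272
grasp_force: 51.6
t: 9.6
eef_pos: [0.5795, 0.0336, 0.0905]
tool_rot: [-0.0, 0.995, 0.105, -0.0]
contact_force: [3.0, 0.6, -1.7]
gripper_width: 0.276
grasp_force: 51.6
```

View pics/c6.png

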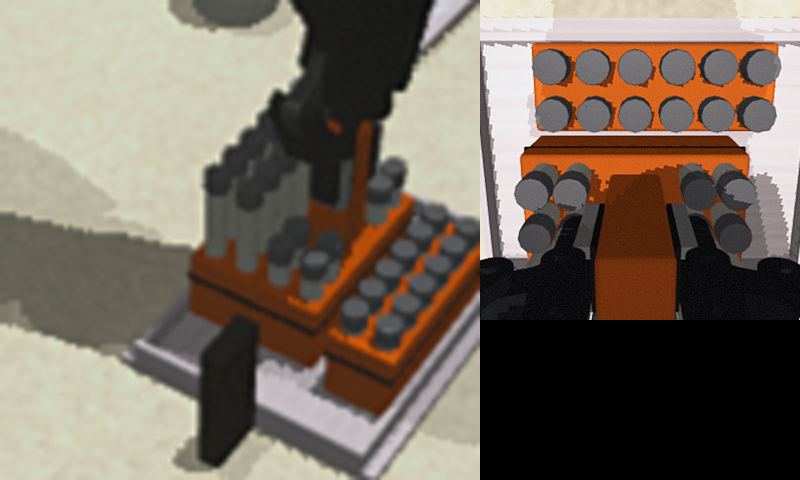

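The two racks stand side to side with their ends looking collinear, and the pressing force is a steady 3 N. One more small push should confirm the contact.

```bash
echo '[[[-0.0008,0,0,0,0],[0,0,0,0,0],[0,0,0,0,0]]]' | python3 nudge.py; echo '[[[-0.0008,0,0,0,0],[0,0,0,0,0],[0,0,0,0,0]]]' | python3 nudge.py
```

```text
t: 10.0
eef_pos: [0.5787, 0.0334, 0.0905]
tool_rot: [0.0, 0.994, 0.105, -0.0]
contact_force: [2.6, 0.4, -1.9]
gripper_width: 0.277
grasp_force: 51.7
t: 10.3
eef_pos: [0.5779, 0.0332, 0.0905]
tool_rot: [0.0, 0.995, 0.105, -0.0]
contact_force: [2.4, 0.0, -1.9]
gripper_width: 0.269
grasp_force: 51.7
```

Force isn't rising, so I'll check whether the rack is pivoting in the pads, or the tray or tall rack is moving.

Run:
```python
from h import *
np.set_printoptions(precision=4,suppress=True)
cv2.imwrite('pics/w7.png',bot.read_camera('wrist'));cv2.imwrite('pics/s7.png',bot.read_camera('scene'))
W={n:cv2.imread(f'pics/{n}.png') for n in('w2','w3','w5','w6','w7')}
ref=W['w5'][225:262,195:425]   # held block front edge + tubes
for n,i in W.items():
    r=cv2.matchTemplate(i[205:285,180:440],ref,cv2.TM_CCOEFF_NORMED);_,s,_,l=cv2.minMaxLoc(r)
    y=r[:,l[0]];k=l[1];f=(y[k-1]-y[k+1])/(2*(y[k-1]-2*y[k]+y[k+1])) if 0<k<len(y)-1 else 0
    print(n,s,l[0]-15,k+f-20)
# scene: tracking of tray fin, short rack, tall tubes
A=cv2.imread('pics/s5.png')
for n in('s6','s7'):
    B=cv2.imread(f'pics/{n}.png')
    for nm,(x0,y0,x1,y1) in dict(fin=(318,268,338,308),tall=(318,210,340,255),corner=(300,265,320,285),short=(350,245,398,290)).items():
        r=cv2.matchTemplate(cv2.resize(B[y0-8:y1+8,x0-8:x1+8],None,fx=4,fy=4,interpolation=2),cv2.resize(A[y0:y1,x0:x1],None,fx=4,fy=4,interpolation=2),cv2.TM_CCOEFF_NORMED);_,s,_,l=cv2.minMaxLoc(r)
        print(n,nm,round(s,3),np.array(l)/4-8)
    print(proj(cam('scene'),[[.54,.03,.1],[.53,.028,.1]]))
```

```text
w2 0.9132402539253235 0 -0.029821396
w3 0.9757810235023499 0 -0.059965134
w5 0.9999999403953552 0 -0.002664566
w6 0.9698545932769775 0 -0.31417656
w7 0.9753791093826294 0 -0.35107422
s6 fin 0.99 [-1.  -0.5]
s6 tall 0.991 [-1.25 -0.75]
s6 corner 0.982 [-1.  -0.5]
s6 short 0.983 [-1.   -0.25]
[[340.6692 225.3269]
 [336.6485 223.591 ]]
s7 fin 0.987 [-1.75 -0.75]
s7 tall 0.99 [-2. -1.]
s7 corner 0.98 [-1.5  -0.75]
s7 short 0.98 [-1.75 -0.5 ]
[[340.6692 225.3269]
 [336.6485 223.591 ]]
```

There's no tilt: fin, tray, tall and short racks all shifted together about 4 mm. So the press has gone through the tall rack to the wall and moved the tray, which takes 6–11 N of contact force. Step 1 is done and the ends compute as level (≈0.1 mm). I'll release, rise and re-measure numerically, since my picture allowance is used up.

```bash
echo '[[[0.0004,0,0,0,0.3],[0,0,0,0,0.6],[0,0,0,0,0.6],[0,0,0,0,0.6],[0,0,-0.01,0,0.6],[0,0,-0.03,0,0.6],[0,0,-0.04,0,0.6],[0,0,-0.045,0,0.6],[0,0,-0.045,0,0.6],[0,0,-0.04,0,0.6],[-0.04,0,0,0,0.6],[-0.04,0,0,0,0.6],[0,0,0,0,0.6],[0,0,0,0,0.6]]]' | python3 nudge.py
python3 - <<'E'
from h import *
np.set_printoptions(precision=4,suppress=True)
o=bot.get_obs();im=bot.read_camera('wrist');cv2.imwrite('pics/w8.png',im);np.savez('w8.npz',p=o['eef_pos'],q=o['tool_rot']);c=cam('wrist',o)
cv2.imwrite('pics/s8.png',bot.read_camera('scene'))
# rectify to a plan view at z=.081 (fin) / .131 (grip): 1 px = 0.5 mm, frame along 11.9deg
th=np.radians(11.9);ax=np.array([-np.sin(th),np.cos(th),0]);n=np.array([np.cos(th),np.sin(th),0])
print('px of pts',proj(c,[[.611,-.08,.081],[.578,.033,.131],[.49,.105,.006],[.64,.134,.006],[.677,-.05,.006],[.533,-.082,.006],[.485,.15,.014],[.629,.17,.014]]))
E
```

```text
t: 11.8
eef_pos: [0.4999, 0.0164, 0.3015]
tool_rot: [0.0, 0.995, 0.105, 0.001]
contact_force: [0.9, -0.5, -0.2]
gripper_width: 0.599
grasp_force: 0.0
px of pts [[450.9839 101.1234]
 [315.0846 109.6279]
 [234.0694 182.0323]
 [228.5435  28.5589]
 [416.9386  30.7705]
 [409.1386 178.99  ]
 [190.4502 178.9219]
 [188.6863  30.3472]]
```

```bash
cat > m.py <<'E'
from h import *
np.set_printoptions(precision=4,suppress=True)
def dark(im,roi,near):
    x0,y0,x1,y1=roi;m=(im[y0:y1,x0:x1].max(2)<62).astype(np.uint8);k,l=cv2.connectedComponents(m)
    yy,xx=np.nonzero(m);j=np.argmin((xx+x0-near[0])**2+(yy+y0-near[1])**2);return (l==l[yy[j],xx[j]]).astype(float)
FIN=[box(-.018,.018,-.007,.007,.0,.071)]  # origin 10 mm up
def plan(c,im,z,th,O,w=360,h=400,s=.0005): # rows: n coordinate decreasing; cols: along ax
    ax=np.array([-np.sin(th),np.cos(th)]);n=np.array([np.cos(th),np.sin(th)])
    C=np.array([[0,0],[w,0],[w,h],[0,h]],np.float32)
    P=[np.r_[np.array(O)+(a-w/2)*s*ax+(h/2-b)*s*n,z] for a,b in C]
    H=cv2.getPerspectiveTransform(C,proj(c,P).astype(np.float32))
    return cv2.warpPerspective(im,H,(w,h),flags=cv2.INTER_LINEAR|cv2.WARP_INVERSE_MAP)
E
python3 - <<'E'
from m import *
d=np.load('w8.npz');c=cam('wrist',dict(eef_pos=d['p'],tool_rot=d['q']));im=cv2.imread('pics/w8.png');sc=cv2.imread('pics/s8.png');cs=cam('scene')
r=(405,70,500,140);m=dark(im,r,(451,101));u=proj(cs,[.606,-.08,.05])[0];rs=(int(u[0])-25,int(u[1])-35,int(u[0])+25,int(u[1])+35);ms=dark(sc,rs,u)
print(m.sum(),ms.sum(),u)
for v in([(c,m,r)],[(c,m,r),(cs,ms,rs)]): print('fin',*fit(v,FIN,[.607,-.081,.01,1.78]))
th=np.radians(11.9);O=np.array([.58,.033]);pl=plan(c,im,.051,th,O)
a=pl.astype(float);om=(a[...,2]>1.9*a[...,0]+12)
for row in range(40,330,6):
    x=np.nonzero(om[row])[0]
    if len(x): print(round((200-row)*.5,1),((x.min()-180)*.5,(x.max()-179)*.5),len(x)*.5)
E
```

```text
955.0 421.0 [326.4491 283.9147]
fin [ 0.6099 -0.0907 -0.0168  1.7797] 0.0237347294938918
fin [ 0.6069 -0.0822  0.0079  1.8252] 0.2224723424582677
65.0 (np.float64(-62.0), np.float64(47.0)) 40.0
62.0 (np.float64(-62.5), np.float64(47.0)) 23.5
59.0 (np.float64(-62.0), np.float64(47.0)) 19.5
56.0 (np.float64(-62.0), np.float64(47.0)) 28.5
53.0 (np.float64(-62.0), np.float64(47.0)) 56.0
50.0 (np.float64(-62.0), np.float64(47.0)) 109.0
47.0 (np.float64(-62.0), np.float64(46.5)) 101.5
44.0 (np.float64(-62.0), np.float64(47.0)) 37.5
41.0 (np.float64(-62.0), np.float64(47.0)) 22.0
38.0 (np.float64(-62.0), np.float64(47.0)) 19.0
35.0 (np.float64(-62.0), np.float64(47.0)) 30.0
32.0 (np.float64(-62.0), np.float64(47.0)) 67.0
29.0 (np.float64(-61.5), np.float64(46.5)) 108.0
26.0 (np.float64(-57.0), np.float64(43.0)) 100.0
14.0 (np.float64(-53.0), np.float64(55.5)) 68.5
11.0 (np.float64(-53.0), np.float64(55.5)) 50.0
8.0 (np.float64(-53.0), np.float64(22.0)) 42.0
5.0 (np.float64(-53.5), np.float64(55.5)) 48.5
2.0 (np.float64(-53.0), np.float64(55.5)) 66.0
-1.0 (np.float64(-53.0), np.float64(55.5)
[... 287 characters left out ...]
4(55.5)) 65.0
-22.0 (np.float64(-53.0), np.float64(55.0)) 108.0
-25.0 (np.float64(-53.0), np.float64(55.5)) 108.5
-28.0 (np.float64(-52.5), np.float64(56.0)) 76.0
-31.0 (np.float64(-37.0), np.float64(40.5)) 20.0
-34.0 (np.float64(-19.0), np.float64(22.0)) 8.5
-37.0 (np.float64(-20.0), np.float64(23.0)) 8.0
-40.0 (np.float64(-41.5), np.float64(44.5)) 22.5
-43.0 (np.float64(-44.0), np.float64(47.5)) 47.5
-46.0 (np.float64(-53.0), np.float64(56.0)) 109.0
-49.0 (np.float64(-52.5), np.float64(55.5)) 56.0
-52.0 (np.float64(-37.0), np.float64(40.0)) 26.0
-55.0 (np.float64(-19.5), np.float64(22.0)) 12.0
-58.0 (np.float64(-39.0), np.float64(42.0)) 12.5
-61.0 (np.float64(-41.0), np.float64(44.0)) 16.5
```

Load and tall rack are confirmed level (both span -53..55.5 mm along the axis) and touching. Next: refine the dock centreline and the tray pose from the rails and fin.

Run:
```python
from m import *
d=np.load('w8.npz');cw=cam('wrist',dict(eef_pos=d['p'],tool_rot=d['q']));iw=cv2.imread('pics/w8.png');it=cv2.imread('pics/top0.png');ct=cam('top')
print('q',bot.get_obs()['q'])
r=(405,70,500,140);m=dark(iw,r,(451,101))
f=lambda p:np.abs(sil(cw,FIN,[p[0],p[1],.01,p[2]],r)-m).sum()
s=minimize(f,[.608,-.083,1.78],method='Nelder-Mead',options=dict(initial_simplex=[[.608,-.083,1.78],[.613,-.083,1.78],[.608,-.078,1.78],[.608,-.083,1.9]],xatol=1e-5));print('fin',s.x,s.fun/m.sum(),np.degrees(s.x[2])-90)
th=np.radians(8.63);ax=np.array([-np.sin(th),np.cos(th)]);n=np.array([np.cos(th),np.sin(th)]);O=np.array([.5572,.162])+.08*ax
for nm,c,im in(('wr',cw,iw),('top',ct,it)):
    a=cv2.GaussianBlur(plan(c,im,.014,th,O,w=400,h=400),(0,0),1.5).astype(float);b=a[...,0]-a[...,2]  # blue-red
    print(nm,'bench',np.median(b),'max',b.max())
    t=(np.median(b)+np.percentile(b,97))/2
    for x0 in range(0,360,40):
        pr=b[:,x0:x0+20].mean(1)>t;y=np.nonzero(pr)[0];up=y[y<130];dn=y[y>270]
        g=lambda q:((200-q.min())*.5,(200-q.max()-1)*.5,len(q)*.5) if len(q) else None
        print((x0+10-200)*.5+80,g(up),g(dn))
```

```text
q [ 0.2502  0.1557 -0.4541  1.8501  0.0745  1.1509 -1.5903]
fin [ 0.6067 -0.0815  1.8125] 0.11388974437942717 13.846869611104978
wr bench -27.0 max 8.0
-15.0 (np.float64(100.0), np.float64(85.5), 13.5) (np.float64(-79.0), np.float64(-89.0), 10.0)
5.0 (np.float64(100.0), np.float64(76.5), 21.0) (np.float64(-70.0), np.float64(-88.5), 18.5)
25.0 (np.float64(100.0), np.float64(76.0), 22.5) (np.float64(-70.5), np.float64(-89.0), 18.5)
45.0 (np.float64(100.0), np.float64(75.5), 24.0) (np.float64(-71.0), np.float64(-90.0), 19.0)
65.0 (np.float64(100.0), np.float64(75.5), 24.5) (np.float64(-71.5), np.float64(-90.0), 18.5)
85.0 (np.float64(100.0), np.float64(75.0), 25.0) (np.float64(-72.0), np.float64(-90.0), 18.0)
105.0 (np.float64(100.0), np.float64(74.5), 25.5) (np.float64(-72.5), np.float64(-90.0), 17.5)
125.0 (np.float64(100.0), np.float64(74.0), 26.0) (np.float64(-72.5), np.float64(-90.5), 18.0)
145.0 (np.float64(100.0), np.float64(73.5), 26.5) (np.float64(-73.0), np.float64(-91.5), 18.5)
top bench -23.0 max 3.0
-15.0 (np.float64(96.5), np.float64(86.5), 10.0) (np.float64(-82.5), np.float64(-90.5), 8.0)
5.0 (np.float64(95.5), np.float64(76.5), 19.0) (np.float64(-70.0), np.float64(-90.5), 20.5)
25.0 (np.float64(96.0), np.float64(75.5), 20.5) (np.float64(-71.0), np.float64(-91.0), 20.0)
45.0 (np.float64(94.0), np.float64(75.5), 18.5) (np.float64(-71.5), np.float64(-91.0), 19.5)
65.0 (np.float64(94.0), np.float64(75.0), 19.0) (np.float64(-72.0), np.float64(-91.5), 19.5)
85.0 (np.float64(94.5), np.float64(74.5), 20.0) (np.float64(-73.0), np.float64(-92.0), 19.0)
105.0 (np.float64(94.5), np.float64(74.5), 20.0) (np.float64(-73.0), np.float64(-92.0), 19.0)
125.0 (np.float64(94.0), np.float64(73.5), 20.5) (np.float64(-73.5), np.float64(-92.5), 19.0)
145.0 (np.float64(93.5), np.float64(73.5), 20.0) (np.float64(-74.0), np.float64(-93.5), 19.5)
```

Run:
```python
from m import *
d=np.load('w8.npz');cw=cam('wrist',dict(eef_pos=d['p'],tool_rot=d['q']));iw=cv2.imread('pics/w8.png')
th=np.radians(11.9);O=np.array([.5851,.0268])
a=cv2.GaussianBlur(plan(cw,iw,.006,th,O,w=480,h=400),(0,0),1).astype(float);b=a[...,0]-a[...,2];t=-14
print('valid top row', proj(cw,np.r_[O+.09*np.array([np.cos(th),np.sin(th)]),.006]))
for x in range(60,420,30):
    y=np.nonzero(b[:,x:x+10].mean(1)>t)[0];print('x',(x+5-240)*.5,'n',(200-y.min())*.5,(199-y.max())*.5)
a=cv2.GaussianBlur(plan(cw,iw,.020,th,O,w=480,h=400),(0,0),1).astype(float);b=a[...,0]-a[...,2]
for r in range(80,330,30):
    y=np.nonzero(b[r:r+10].mean(0)[100:400]>t)[0]+100;print('n',(195-r)*.5,'x',(y.min()-240)*.5,(y.max()-239)*.5)
```

```text
valid top row [[322.6605  12.8669]]
x -87.5 n 77.0 -79.5
x -72.5 n 77.0 -79.5
x -57.5 n 77.0 -79.5
x -42.5 n 77.0 -79.0
x -27.5 n 77.0 -79.0
x -12.5 n 77.0 -79.0
x 2.5 n 77.0 -79.0
x 17.5 n 77.0 -79.0
x 32.5 n 77.0 -79.0
x 47.5 n 77.0 -79.5
x 62.5 n 77.0 -79.5
x 77.5 n 77.0 -79.5
n 57.5 x -70.0 80.0
n 42.5 x -70.0 80.0
n 27.5 x -70.0 80.0
n 12.5 x -70.0 80.0
n -2.5 x -70.0 80.0
n -17.5 x -70.0 80.0
n -32.5 x -70.0 80.0
n -47.5 x -70.0 80.0
n -62.5 x -70.0 80.0
```

Dock line: 9.9° through (0.5605, 0.1625). Tray: 11.9°, origin ≈ (0.584, 0.0266), so the fin is at ≈ (0.607, -0.083). I'll turn the tool a quarter and move above the fin.

```bash
echo '[[[0,0,0,-0.143,0.8],[0,0,0,-0.143,0.8],[0,0,0,-0.143,0.8],[0,0,0,-0.143,0.8],[0,0,0,-0.143,0.8],[0,0,0,-0.143,0.8],[0,0,0,-0.143,0.8],[0,0,0,-0.143,0.8],[0,0,0,-0.143,0.8],[0,0,0,-0.143,0.8],[0,0,0,-0.141,0.8],[0,0,0,0,0.8],[-0.03,0.021,0,0,0.8],[-0.03,0.021,0,0,0.8],[-0.03,0.021,0,0,0.8],[-0.03,0.021,0,0,0.8],[0,0,0,0,0.8],[0,0,0,0,0.8],[0,0,0,0,0.8]]]' | python3 nudge.py 60
cat >> m.py <<'E'
def go(target,th):  # target world xyz, desired tool-x heading angle (deg from +y towards -x)
    o=bot.get_obs();M=R.from_quat(np.roll(o['tool_rot'],-1)).as_matrix()
    h=np.degrees(np.arctan2(-M[0,0],M[1,0]));print('t',o['t'],'tool pos',o['eef_pos'],'heading',h,'q7',o['q'][6])
    print('delta tool',M.T@(np.array(target)-o['eef_pos']),'turn',-np.radians(th-h),'force tool',M.T@o['contact_force'],o['gripper_width'])
E
python3 -c "
from m import *
go([.607,-.083,.047],11.9)
o=bot.get_obs();im=bot.read_camera('wrist');cv2.imwrite('pics/w9.png',im);c=cam('wrist',o)
print(proj(c,[.607,-.083,.081]))
r=(150,180,480,460);m=dark(im,r,proj(c,[.607,-.083,.081])[0]);print(m.sum(),cv2.boundingRect(m.astype(np.uint8)))
"
```

```text
t: 13.8
eef_pos: [0.6071, -0.0819, 0.3003]
tool_rot: [-0.0, 0.629, 0.777, 0.0]
contact_force: [0.6, 0.2, 0.8]
gripper_width: 0.801
grasp_force: 0.0
t 13.8 tool pos [ 0.6071 -0.0819  0.3003] heading 12.013914118614668 q7 0.0744554982010981
delta tool [-0.0012 -0.0003  0.2533] turn 0.001988176434333313 force tool [ 0.0372  0.5738 -0.8402] 0.8010162865468373
[[313.8731 202.9949]]
613.0 (157, 0, 16, 41)
```

The fin appears at u 307–323, as predicted (314). Descending and closing.

```bash
echo '[[[-0.0012,-0.0003,0.045,0,0.8],[0,0,0.045,0,0.8],[0,0,0.045,0,0.8],[0,0,0.045,0,0.8],[0,0,0.045,0,0.8],[0,0,0.028,0,0.8],[0,0,0,0,0.8],[0,0,0,0,0],[0,0,0,0,0],[0,0,0,0,0],[0,0,0,0,0],[0,0,0,0,0],[0,0,0,0,0],[0,0,0,0,0]]]' | python3 nudge.py 60
python3 - <<'E'
from m import *
A=np.array([.5605,.1625]);th=np.radians(9.9);d=np.array([-np.sin(th),np.cos(th)]);nd=np.array([np.cos(th),np.sin(th)])
o=bot.get_obs();print('dock x,lat of fin',(o['eef_pos'][:2]-A)@d,(o['eef_pos'][:2]-A)@nd)
P=A+d*-.243;go([*P,o['eef_pos'][2]],9.9)
E
```

```text
t: 15.25
eef_pos: [0.6082, -0.0848, 0.0494]
tool_rot: [0.001, 0.629, 0.777, 0.0]
contact_force: [-0.8, -0.6, 7.2]
gripper_width: 0.158
grasp_force: 60.1
dock x,lat of fin -0.25184387303756506 0.004494718863522484
t 15.25 tool pos [ 0.6082 -0.0848  0.0494] heading 12.04377044167487 q7 -0.06887306798742453
delta tool [ 0.009  -0.0042 -0.    ] turn 0.03741585261415953 force tool [-0.4532 -0.8525 -7.1637] 0.15812828034134613
```

```bash
echo '[[[0,0,-0.0008,0,0],[0.001,-0.0008,0,0.0075,0],[0.002,-0.0008,0,0.0075,0],[0.002,-0.0008,0,0.0075,0],[0.002,-0.0009,0,0.0075,0],[0.002,-0.0009,0,0.0074,0],[0,0,0,0,0],[0,0,0,0,0],[0,0,0,0,0]]]' | python3 nudge.py
python3 - <<'E'
from m import *
A=np.array([.5605,.1625]);th=np.radians(9.9);d=np.array([-np.sin(th),np.cos(th)]);o=bot.get_obs()
go([*(A+d*-.243),.0494],9.9)
im=bot.read_camera('wrist');cv2.imwrite('pics/w10.png',im);c=cam('wrist',o)
print(proj(c,[[*(A+d*x+np.array([d[1],-d[0]])*y),.01] for x in(-.028,0) for y in(-.08,.08)]))
# measure tray side edges vs rails in scene camera is coarse; use wrist plan of tray flanges
O=A+d*-.13
a=cv2.GaussianBlur(plan(c,im,.006,th,O,w=480,h=400),(0,0),1).astype(float);b=a[...,0]-a[...,2];t=-14
for x in range(60,480,30):
    y=np.nonzero(b[:,x:x+10].mean(1)>t)[0]
    if len(y):print('x',(x+5-240)*.5-130,'n',(200-y.min())*.5,(199-y.max())*.5)
E
```

```text
t: 16.15
eef_pos: [0.6023, -0.0794, 0.0494]
tool_rot: [0.002, 0.645, 0.764, -0.001]
contact_force: [0.1, -7.4, 6.9]
gripper_width: 0.154
grasp_force: 60.0
t 16.15 tool pos [ 0.6023 -0.0794  0.0494] heading 9.718696902423389 q7 -0.11575401438555041
delta tool [0.0025 0.0004 0.    ] turn -0.003164335996776422 force tool [-7.3765 -1.1603 -6.9006] 0.15447761211779443
[[  73.9994 -334.4381]
 [ 548.0641 -336.4131]
 [  59.3417 -452.9428]
 [ 561.5853 -455.0683]]
x -217.5 n 77.5 -78.0
x -202.5 n 77.5 -78.0
x -187.5 n 25.5 -78.0
x -172.5 n 91.0 19.0
x -157.5 n 87.5 -100.0
x -142.5 n 88.0 -91.5
x -127.5 n 94.0 -100.0
x -112.5 n 100.0 -100.0
x -97.5 n 100.0 -100.0
x -82.5 n 100.0 -100.0
x -67.5 n 100.0 -100.0
x -52.5 n 100.0 -100.0
x -37.5 n 100.0 -100.0
x -22.5 n 100.0 -100.0
```

The tray's rear flanges are at +77.5/-78 mm about the dock line, so it's centred. Sliding in, first part with a check.

```bash
echo '[[[0.002,0.0004,0,-0.003,0],[0.004,0,0,0,0],[0.005,0,0,0,0],[0.005,0,0,0,0],[0.005,0,0,0,0],[0.005,0,0,0,0],[0.005,0,0,0,0],[0.005,0,0,0,0],[0.005,0,0,0,0],[0.005,0,0,0,0],[0.005,0,0,0,0],[0.005,0,0,0,0],[0.004,0,0,0,0],[0.002,0,0,0,0],[0,0,0,0,0]]]' | python3 nudge.py
python3 - <<'E'
from m import *
A=np.array([.5605,.1625]);th=np.radians(9.9);d=np.array([-np.sin(th),np.cos(th)]);o=bot.get_obs()
go([*(A+d*-.018),.0494],9.9);print(o['torque'])
E
```

```text
t: 17.7
eef_pos: [0.5922, -0.018, 0.0494]
tool_rot: [0.002, 0.644, 0.765, -0.0]
contact_force: [1.5, -6.5, 7.8]
gripper_width: 0.157
grasp_force: 60.0
t 17.7 tool pos [ 0.5922 -0.018   0.0494] heading 9.881659124528694 q7 -0.2223248466243616
delta tool [ 0.1653 -0.0002 -0.0005] turn -0.0003201086646725628 force tool [-6.7221  0.3187 -7.7877] 0.15652902867804383
[-1.226  -0.0647  0.0055]
```

```bash
echo '[[[0.003,0,0,0,0],[0.006,0,0,0,0],[0.008,0,0,0,0],[0.008,0,0,0,0],[0.008,0,0,0,0],[0.008,0,0,0,0],[0.008,0,0,0,0],[0.008,0,0,0,0],[0.008,0,0,0,0],[0.008,0,0,0,0],[0.008,0,0,0,0],[0.008,0,0,0,0],[0.008,0,0,0,0],[0.008,0,0,0,0],[0.008,0,0,0,0],[0.008,0,0,0,0],[0.008,0,0,0,0],[0.006,0,0,0,0],[0.003,0,0,0,0],[0,0,0,0,0]]]' | python3 nudge.py
python3 - <<'E'
from m import *
A=np.array([.5605,.1625]);th=np.radians(9.9);d=np.array([-np.sin(th),np.cos(th)]);o=bot.get_obs()
go([*(A+d*-.018),.0494],9.9);print(o['torque'])
E
```

```text
t: 19.7
eef_pos: [0.5683, 0.118, 0.0495]
tool_rot: [0.002, 0.644, 0.765, -0.0]
contact_force: [0.8, -6.8, 9.6]
gripper_width: 0.156
grasp_force: 60.3
t 19.7 tool pos [0.5683 0.118  0.0495] heading 9.872728450250625 q7 -0.46680082923793975
delta tool [ 0.0272 -0.0001 -0.    ] turn -0.000475978335248039 force tool [-6.848  -0.3843 -9.536 ] 0.15554559365690088
[-1.3562 -0.1209 -0.033 ]
```

```bash
echo '[[[0.003,0,0,0,0],[0.004,0,0,0,0],[0.004,0,0,0,0],[0.004,0,0,0,0],[0.003,0,0,0,0],[0.002,0,0,0,0],[0.001,0,0,0,0],[0,0,0,0,0]]]' | python3 nudge.py; echo '[[[0.001,0,0,0,0],[0.001,0,0,0,0],[0,0,0,0,0]]]' | python3 nudge.py; echo '[[[0.001,0,0,0,0],[0.001,0,0,0,0],[0,0,0,0,0]]]' | python3 nudge.py
```

```text
t: 20.5
eef_pos: [0.5649, 0.1375, 0.0494]
tool_rot: [0.002, 0.644, 0.765, -0.001]
contact_force: [1.6, -9.5, 10.4]
gripper_width: 0.151
grasp_force: 60.4
t: 20.8
eef_pos: [0.5646, 0.1392, 0.0494]
tool_rot: [0.002, 0.644, 0.765, -0.001]
contact_force: [1.9, -10.4, 10.7]
gripper_width: 0.154
grasp_force: 60.4
t: 21.1
eef_pos: [0.5643, 0.1412, 0.0494]
tool_rot: [0.002, 0.644, 0.765, -0.001]
contact_force: [1.7, -9.5, 9.5]
gripper_width: 0.157
grasp_force: 60.5
```

```bash
echo '[[[0.001,0,0,0,0],[0.001,0,0,0,0],[0,0,0,0,0]]]' | python3 nudge.py | grep -E "pos|contact"; python3 -c "
from m import *
A=np.array([.5605,.1625]);th=np.radians(9.9);d=np.array([-np.sin(th),np.cos(th)])
go([*(A+d*-.018),.0494],9.9)"
```

```text
eef_pos: [0.5641, 0.1419, 0.0494]
contact_force: [2.1, -13.6, 11.8]
t 21.4 tool pos [0.5641 0.1419 0.0494] heading 9.758736819589469 q7 -0.5130512943565251
delta tool [ 0.0029 -0.      0.    ] turn -0.0024655076100025264 force tool [-13.7849  -0.2487 -11.7574] 0.14872269124628193
```

Force is rising while motion has stalled, which suggests the stop. Pushing a little more to confirm.

```bash
echo '[[[0.001,0,0,0,0],[0.001,0,0,0,0],[0,0,0,0,0]]]' | python3 nudge.py | grep -E "pos|contact";echo '[[[0.001,0,0,0,0],[0.001,0,0,0,0],[0,0,0,0,0],[0,0,0,0,0]]]' | python3 nudge.py | grep -E "pos|contact"
```

```text
eef_pos: [0.5641, 0.1418, 0.0494]
contact_force: [2.9, -18.1, 12.6]
eef_pos: [0.5641, 0.1418, 0.0494]
contact_force: [2.4, -21.6, 14.1]
```

Solid against the stop. Easing the push, releasing and rising clear.

```bash
echo '[[[-0.002,0,0,0,0],[-0.001,0,-0.001,0,0],[0,0,0,0,0],[0,0,0,0,0.3],[0,0,0,0,0.6],[0,0,0,0,0.7],[0,0,0,0,0.7],[0,0,0,0,0.7],[0,0,-0.01,0,0.7],[0,0,-0.03,0,0.7],[0,0,-0.04,0,0.7],[0,0,-0.04,0,0.7],[0,0,-0.045,0,0.7],[0,0,-0.045,0,0.7],[0,0,-0.04,0,0.7],[-0.015,0,0,0,0.7],[-0.015,0,0,0,0.7],[0,0,0,0,0.7],[0,0,0,0,0.7]]]' | python3 nudge.py
python3 - <<'E'
from m import *
o=bot.get_obs();im=bot.read_camera('wrist');cv2.imwrite('pics/w11.png',im);c=cam('wrist',o);sc=bot.read_camera('scene');cv2.imwrite('pics/s11.png',sc)
A=np.array([.5605,.1625]);th=np.radians(9.9);d=np.array([-np.sin(th),np.cos(th)]);O=A+d*.07
a=plan(c,im,.051,th,O,w=480,h=360).astype(float);om=a[...,2]>1.9*a[...,0]+12
for row in range(50,300,10):
    x=np.nonzero(om[row])[0]
    if len(x): print(round((180-row)*.5,1),((x.min()-240)*.5,(x.max()-239)*.5),len(x)*.5)
print('px',proj(c,[[*(O),.051],[*(A-d*.018),.081]]))
r=(200,140,460,470);u=proj(c,[*(A-d*.018),.081])[0]
m=dark(im,(int(u[0])-45,int(u[1])-60,int(u[0])+45,min(479,int(u[1])+60)),u);x,y,w,h=cv2.boundingRect(m.astype(np.uint8));print('fin box',x+int(u[0])-45,y+int(u[1])-60,w,h)
# grip upright check in scene: load grip top predicted
# tray -x end edge (wall top z .02)
b=cv2.GaussianBlur(plan(c,im,.02,th,A,w=200,h=360),(0,0),1);b=b[...,0].astype(float)-b[...,2]
for n0 in(-60,-50,-40,40,50,60):
    k=int(180-n0*2);print(n0,np.round(b[k-4:k+4].mean(0)[60:150:4]).astype(int))
E
```

```text
t: 24.0
eef_pos: [0.5665, 0.1177, 0.2977]
tool_rot: [-0.001, 0.643, 0.766, -0.001]
contact_force: [0.1, -0.4, -0.3]
gripper_width: 0.699
grasp_force: 0.0
65.0 (np.float64(-13.5), np.float64(48.5)) 4.5
60.0 (np.float64(-33.5), np.float64(44.0)) 20.5
55.0 (np.float64(-33.0), np.float64(43.0)) 14.5
50.0 (np.float64(-33.5), np.float64(58.5)) 54.5
45.0 (np.float64(-33.0), np.float64(58.5)) 91.5
40.0 (np.float64(-33.5), np.float64(44.5)) 22.0
35.0 (np.float64(-33.0), np.float64(43.0)) 13.5
30.0 (np.float64(-33.0), np.float64(58.5)) 45.5
25.0 (np.float64(-32.5), np.float64(58.0)) 90.5
10.0 (np.float64(-24.5), np.float64(56.0)) 57.5
5.0 (np.float64(-24.5), np.float64(58.5)) 49.5
0.0 (np.float64(-25.5), np.float64(58.5)) 57.5
-5.0 (np.float64(-24.5), np.float64(58.5)) 83.0
-10.0 (np.float64(-24.5), np.float64(58.5)) 65.0
-15.0 (np.float64(-24.5), np.float64(58.5)) 49.5
-20.0 (np.float64(-24.5), np.float64(58.5)) 53.5
-25.0 (np.float64(-23.5), np.float64(58.5)) 82.0
-30.0 (np.float64(-24.5), np.float64(56.0)) 64.5
-35.0 (np.float64(-24.5), np.float64(-18.0)) 6.5
-40.0 (np.float64(-25.0), np.float64(-16.5)) 8.5
-45.0 (np.float64(-24.5), np.float64(46.0)) 22.5
-50.0 (np.float64(-24.5), np.float64(55.0)) 62.5
-55.0 (np.float64(-24.0), np.float64(17.5)) 15.0
px [[317.0904  70.9313]
 [316.9269 172.2569]]
fin box 309 149 16 43
-60 [-30 -29 -24 -23 -27 -30 -29 -30 -32 -32 -11  -1  -1  -1  -1   1   1   0
   0  -2  -2   1   0]
-50 [-31 -30 -30 -31 -30 -29 -30 -31 -30 -32 -12   1  -1  -1  -2  -3  -2  -3
  -2  -2  -2  -2  -2]
-40 [-31 -30 -32 -30 -31 -30 -26 -28 -30 -27  -8   0   1   4   5   5   4   4
   5   5   4   4   4]
40 [-30 -25 -22 -28 -30 -30 -29 -26 -27 -27 -10  -7  -4  -4  -4  -3  -4  -2
  -3  -2  -2  -3  -2]
50 [-28 -28 -30 -26 -26 -30 -29 -28 -29 -26 -10  -6  -4  -2  -2  -2  -2  -2
  -1  -1  -3   0  -1]
60 [-28 -29 -29 -29 -26 -25 -27 -28 -28 -22 -10  -7  -1   2   1   3   2   2
   2   2   3   3   2]
```

The tray's rear end is at dock x≈0 (home) and the ends are still level. One last check of the side contact before handing in.

Run:
```python
from m import *
d=np.load('w8.npz');cw=cam('wrist',dict(eef_pos=d['p'],tool_rot=d['q']))
o=bot.get_obs();c=cam('wrist',o);A=np.array([.5605,.1625]);th=np.radians(9.9);dd=np.array([-np.sin(th),np.cos(th)])
for c_,im,t,O,lo,hi in((cw,'w8',np.radians(11.9),np.array([.58,.033])+.0013*np.array([-.206,.978]),0,0),(c,'w11',th,A+dd*(.07+.0297-.0),0,0)):
    a=plan(c_,cv2.imread(f'pics/{im}.png'),.051,t,O,w=240,h=360).astype(float);om=a[...,2]>1.9*a[...,0]+12
    k=slice(120-108,120-30);print(im,[(round((180-r)*.5),int(om[r:r+2,k].sum()/2)) for r in range(140,310,2)])
```

```text
w8 [(20, 0), (19, 0), (18, 0), (17, 0), (16, 32), (15, 58), (14, 40), (13, 32), (12, 24), (11, 21), (10, 19), (9, 17), (8, 14), (7, 14), (6, 15), (5, 18), (4, 20), (3, 23), (2, 30), (1, 41), (0, 66), (-1, 78), (-2, 78), (-3, 78), (-4, 78), (-5, 78), (-6, 72), (-7, 45), (-8, 35), (-9, 27), (-10, 21), (-11, 19), (-12, 17), (-13, 13), (-14, 14), (-15, 16), (-16, 18), (-17, 19), (-18, 24), (-19, 31), (-20, 39), (-21, 57), (-22, 78), (-23, 78), (-24, 78), (-25, 78), (-26, 78), (-27, 78), (-28, 67), (-29, 32), (-30, 21), (-31, 15), (-32, 9), (-33, 6), (-34, 5), (-35, 3), (-36, 5), (-37, 6), (-38, 8), (-39, 14), (-40, 16), (-41, 20), (-42, 27), (-43, 34), (-44, 44), (-45, 58), (-46, 78), (-47, 78), (-48, 66), (-49, 47), (-50, 39), (-51, 33), (-52, 23), (-53, 17), (-54, 13), (-55, 8), (-56, 6), (-57, 6), (-58, 10), (-59, 11), (-60, 12), (-61, 13), (-62, 15), (-63, 11), (-64, 0)]
w11 [(20, 0), (19, 0), (18, 0), (17, 0), (16, 0), (15, 0), (14, 72), (13, 72), (12, 48), (11, 34), (10, 28), (9, 22), (8, 17), (7, 15), (6, 15), (5, 15), (4, 15), (3, 15), (2, 16), (1, 21), (0, 27), (-1, 35), (-2, 52), (-3, 74), (-4, 75), (-5, 75), (-6, 75), (-7, 75), (-8, 75), (-9, 54), (-10, 35), (-11, 25), (-12, 20), (-13, 16), (-14, 15), (-15, 13), (-16, 14), (-17, 15), (-18, 17), (-19, 19), (-20, 22), (-21, 26), (-22, 31), (-23, 40), (-24, 63), (-25, 74), (-26, 75), (-27, 76), (-28, 76), (-29, 75), (-30, 55), (-31, 40), (-32, 31), (-33, 22), (-34, 16), (-35, 13), (-36, 12), (-37, 13), (-38, 14), (-39, 15), (-40, 17), (-41, 18), (-42, 22), (-43, 23), (-44, 27), (-45, 31), (-46, 35), (-47, 42), (-48, 48), (-49, 59), (-50, 54), (-51, 44), (-52, 33), (-53, 28), (-54, 24), (-55, 20), (-56, 17), (-57, 14), (-58, 13), (-59, 14), (-60, 15), (-61, 19), (-62, 20), (-63, 19), (-64, 20)]
```

```bash
python3 -c "
from station import bot
print(bot.hand_in())"
```

```text
the job is handed in; nothing more can be done
None
```

I put the rack with the grip on the tray, pressed it against the tall rack with their ends level, slid the tray home against the stop and handed the job in at about 24 s; my last measurements showed everything in place, but no verdict came back.

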